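# Discard a deep-well plate through a hopper's gravity flap

### The job

Throw away the used deep-well plate that lies on the waste hopper's loading shelf: push it with your fingertips, without gripping or lifting it, in through the hanging flap until it tips over the inner edge and slides down into the bin. Then draw the fingers back out so that the flap swings fully shut. Leave everything else on the bench as it is.

Things in the scene. Friction and masses are not known exactly. Their poses are not given: they have to be found in the camera images.
- hopper: white bench-top waste hopper, fixed. Origin on the bench under the hinge line of its flap, midway between the side walls; x points inward, y to its left, z up. Housing: y -86 to +86 mm, x -6 to +162 mm, top 186 mm above the bench, clear window on top, drawer front with a bar handle below the shelf. The loading shelf sticks out in front: level steel, 196 mm wide, from x = -165 mm, top 100 mm above the bench
- well_plate: used white deep-well plate with a grid of square wells, loose on the shelf before the flap: 85.5 mm along its x, 127.8 along its y, 41 high, 0.12 to 0.26 kg, too wide to grip. Origin: centre of its underside. Starts up to 12 mm off the centre line and 0.15 rad askew; goes in long side first, its x along the hopper's x
- plate_mid (a point): the middle of the deep-well plate, 20 mm above its origin; same axes as the plate
- hatch (a joint): hanging sheet-aluminium flap hinged at its top edge, 134 mm wide, 70 mm long, 35 g, lower edge 5 mm over the shelf. 0 rad = shut (hangs 4 degrees inward of plumb, on its rest); grows as the lower edge is pushed inward, to 1.45 rad. Falls shut by its own weight, no latch, and rides on whatever is under it
- sill (a point): middle of the hatch opening on the shelf's top, under the hinge line; axes as the hopper. Opening: 140 mm wide, 70 mm clear above the shelf, below a 6 mm hinge pin (axis 75 mm above the shelf) and a lintel (x -5 to +9 mm, top 86 mm above the shelf). The lintel stops upright fingers before the plate tips in: they must lean forward, 18 to 45 degrees from vertical, to reach in under it
- inner_edge (a point): middle of the sill's inner edge, 42 mm past the hinge line, level with the shelf. Beyond it a steel slide drops at 50 degrees to the bin floor, 11 mm above the bench, 108 mm from this edge to the back wall. The plate tips and slides in by itself once its middle is well past this edge, its rear face then 3 to 10 mm past the hinge line
- guides (a point): point on the shelf's top midway between the front ends of the two upright steel guides, 60 mm before the hinge line. Guides are 18 mm high; 180 mm apart here, closing to 140 mm (the opening's width) at 25 mm before the hinge line
- tube_50_a: bystander: purple-capped 50 ml tube lying on the bench left of the hopper's shelf, 33 mm across, 114 mm long along its y; origin at its underside
- petri_1: bystander: closed culture dish, 90 mm across, 14 mm high, on the bench right of the hopper's shelf; origin at the centre of its underside
- petri_2: bystander: closed culture dish, 90 mm across, 14 mm high, near the bench's front edge at the left; origin at the centre of its underside
- scissors_a: bystander: scissors lying on the bench at the left, 60 x 162 x 6 mm; origin at its underside
- timer: bystander: small white bench timer, 66 x 66 x 20 mm, at the right, beyond the culture dish; origin at the centre of its underside

How it is judged:
On the way, in this order (a step that is already met when the one before it is completed fails the run):
1. the plate has pushed the flap open and is part-way in (value of joint hatch above 0.5 rad and x of well_plate in the frame of hopper above -0.02 m), for 0.1 s.
2. the plate has tipped over the inner edge and gone down into the bin (x of plate_mid in the frame of hopper above 0.06 m and z of plate_mid in the frame of hopper below 0.09 m), for 0.1 s.
At the end, for the whole second after the job is handed in: The plate lies at rest in the bin: its middle more than 60 mm past the hinge line and below 90 mm above the bench (10 mm below the shelf's level); the flap is shut (below 0.06 rad) (all of step 2 and value of joint hatch below 0.06 rad and linear speed of well_plate below 0.02 m/s); the robot touches nothing.
It fails at once if the plate is lifted more than 12 mm off the shelf (z of well_plate in the frame of hopper above 0.112 m).
It fails at once if the plate falls off the shelf outside the hopper (z of well_plate in the frame of hopper below 0.085 m and x of well_plate in the frame of hopper below 0.02 m).
It fails at once if a bystander is moved by more than 20 mm (distance of any of tube_50_a, petri_1, petri_2, scissors_a, timer from where it was at the start of the episode above 0.02 m).
It also fails if it takes over 67 s, if anything falls off the work surface, if the arm or the gripper's body presses on something with over 40 N, if the wrist force passes 120 N, or if a joint passes its speed limit or range.

### The arm

A 7-joint arm with a two-finger parallel gripper is mounted at the origin on a cart in front of the work surface, level with it; the furniture and walls round the work are solid. World frame = base frame: x ahead of the robot, y to its left, z up, the work surface at z = 0. Lengths are in m, angles in rad, forces in N, time in s.
With the tool pointing down it reaches from about 0.4 to 0.85 m from the base axis. Payload 4.5 kg.
Tool frame: the origin (TCP) lies between the finger pads; the fingertips stand 14 mm ahead of it and the grasp point (between the pads) lies 5 mm behind it; y points along the fingers, x is the direction in which the jaws open and shut, and the axes are right-handed (so a half turn about y gives the same grasp; the last joint's range is limited). The gripper opens to 85 mm and grips with 20 to 120 N. Pads are 22 mm wide; open, the fingers measure 114 mm over their backs; the gripper's body (76 mm by 85 mm) begins 54 mm behind the grasp point. The pads swing forward as they close: fully open they stand 13 mm farther back than shut.
Start: joints at [1.382, 0.689, -0.195, 1.565, 0.157, 0.902, -0.215], TCP at [0.138, -0.61, 0.245] pointing down, gripper open.
Joint ranges: [-3.01, 3.01], [-0.46, 2.08], [-1.47, 1.51], [0.13, 2.56], [-1, 4.14], [0.04, 2.09], [-2.66, 2.66]. Speed limits (rad/s): [2.57, 2.57, 3.14, 3.14, 3.14, 3.14, 3.14].

### API

Orientations are given as a unit quaternion [x, y, z, w].
In Python, from station import * gives the robot as it stands.
- The arm moves only by the tool step_arm, never from a script. Its argument "increments" is a list of rows, each a list of 7 numbers: the shift along the world's x, y, z in m, then the turn, a rotation vector about the world's x, y, z in rad, then the finger opening in m, from 0 to 0.0854. A call has 1 to 20 rows; each row shifts and turns the pose as measured when the row begins; what a row does not reach is not made up. A row lasts 1/8 s, in which the tool goes at most 62.5 mm and 10.7 degrees, less where a joint would pass 70% of its speed; a pose out of reach is approached as far as the arm can. A call with a gripper value outside its range is refused whole. The fingers move at their own pace and stop on an object; the grip force is fixed at half the most. Time passes only in rows, so rows that do not move let the fingers close. It gives the time, the measured TCP pose, the force and the opening at its end, in the units of the state.
- sense(): the state, without advancing time (a new reading comes with each control period).
- snapshot(name): name is "scene" or "top" or "wrist"; returns a dict with "pixels" (420x560x3 uint8, blue, green, red), "depth" (420x560 float32, m along the optical axis (not along the pixel's ray), 0 where there is no reading), "fx", "fy", "cx", "cy" (pixels), "distortion" ([k1, k2, p1, p2, k3] as OpenCV has them; the pictures are not rectified), "eye" and "rotation" of the camera in the world. Camera axes: x right, y up, looking along -z (the intrinsics and any distortion apply to the point x, -y, -z); pixel columns grow to the right and rows downward; lengths in m; the calibration is good to about 2 mm. A picture is of the moment at which its call begins.
- close_job(): hands the job in, once; it reports no verdict.
Trained networks look in the newest picture that a camera, given by its name, has taken for a name from the list of things; names that differ only in an ending like _2 or _b are one class to them, and where a whole thing is asked for, a point or a joint stands for the part that bears it (a point fixed in the world has none). Each returns a list of dicts, best first, with "p" (0 to 1); they miss things now and then, are a little off and sometimes report something else, mostly with a low value. They report only what shows in the picture. A call takes as long as a camera call.
- recognise(camera, label): "box" ([centre column, centre row, width, height] in pixels, round what is visible of it).
The state is a dict: "time": time; "joint_pos": joint angles; "joint_vel": joint speeds; "tau": joint torques, N m; "eef_pos": TCP position; "orientation": TCP orientation; "force": force on the tool from outside, world axes, zero at the start; "ft_torque": the same for the moment, N m; "width": opening from 0.0 (shut) to 1.0 (fully open).
Only numpy, scipy, OpenCV 4.12 (cv2) and the standard library are available. Lean on these libraries where they do the work, as an engineer would, in place of code of your own. Each camera call takes 0.05 s, during which the arm holds its last target.

## Working session

There is one attempt and no reset: what is moved stays moved. The work goes in short steps, Python scripts to look and compute and a tool call to move; the robot and the scene stay as the last step left them, time stands still between calls to the robot, and variables do not carry over. Pictures are saved under pics/ and viewed, and the job is handed in when it is done.

Besides the shell and the picture viewer there is one more tool, called as name(argument=value, ...), one argument or row to a line, values as JSON. step_arm: Moves the arm, as the interface text tells. Its arguments: {"type":"object","properties":{"increments":{"type":"array"}},"required":["increments"]}

```bash
mkdir -p pics; ls
cat > h.py <<'E'
from station import *
import numpy as np, cv2
def snap(n,f):
    s=snapshot(n); cv2.imwrite('pics/'+f,np.ascontiguousarray(s['pixels'])); return s
def pt(s,u,v,d=None,z=None):
    K=np.array([[s['fx'],0,s['cx']],[0,s['fy'],s['cy']],[0,0,1.]])
    p=cv2.undistortPoints(np.array([[[u,v]]],float),K,np.array(s['distortion'],float))[0,0]
    ray=np.array([p[0],-p[1],-1.]); R=np.array(s['rotation']); e=np.array(s['eye'])
    if z is not None:
        w=R@ray; return e+w*(z-e[2])/w[2]
    if d is None: d=s['depth'][int(round(v)),int(round(u))]
    return e+R@(ray*d)
def cloud(s):
    h,w=s['depth'].shape
    K=np.array([[s['fx'],0,s['cx']],[0,s['fy'],s['cy']],[0,0,1.]])
    uu,vv=np.meshgrid(np.arange(w),np.arange(h))
    p=cv2.undistortPoints(np.stack([uu,vv],-1).reshape(-1,1,2).astype(float),K,np.array(s['distortion'],float))[:,0]
    d=s['depth'].reshape(-1,1)
    ray=np.c_[p[:,0],-p[:,1],-np.ones(len(p))]*d
    P=np.array(s['eye'])+ray@np.array(s['rotation']).T
    P[d[:,0]<=0]=np.nan
    return P.reshape(h,w,3)
E
python3 - <<'E'
from h import *
for n in ['scene','top','wrist']:
    s=snap(n,n+'0.png'); print(n,s['eye'],np.array(s['rotation']).round(3).tolist(),s['fx'],s['distortion'])
    for l in ['hopper','well_plate','hatch','petri_1','tube_50_a','scissors_a','timer']:
        for r in recognise(n,l)[:2]: print(l,r['p'],np.round(r['box']))
print(sense())
E
```

```text
pics
scene [-0.27118154  0.34021546  0.98146229] [-0.199, 0.323, 0.792, -0.478] 419.15326690311707 [-0.03486607  0.          0.          0.          0.        ]
hopper 0.88 [260. 205. 110. 122.]
hopper 0.45 [255. 190.  41.  32.]
well_plate 0.66 [238. 264.  41.   8.]
well_plate 0.63 [276. 215.  55.  44.]
hatch 0.87 [256. 190.  36.  34.]
petri_1 0.81 [320. 216.  21.  19.]
petri_1 0.58 [235. 307.  27.  30.]
tube_50_a 0.7 [235. 265.  40.  15.]
tube_50_a 0.64 [258. 203. 109. 122.]
scissors_a 0.84 [166. 310.  50.  26.]
timer 0.58 [397. 194.  17.  16.]
top [ 0.25560034 -0.06574053  1.27376745] [0.079, -0.071, -0.656, 0.747] 401.2589256752974 [-0.11591283  0.          0.          0.          0.        ]
hopper 0.97 [274. 176.  64. 118.]
well_plate 0.67 [277. 177.  46.  10.]
well_plate 0.63 [272. 209.  48.  30.]
hatch 0.49 [275. 176.  43.   7.]
petri_1 0.89 [206. 253.  25.  25.]
petri_1 0.68 [273. 177.  69. 119.]
tube_50_a 0.77 [228. 219.  25.  20.]
tube_50_a 0.29 [207. 256.  25.  25.]
scissors_a 0.58 [163. 236.  26.  10.]
scissors_a 0.58 [274. 172.  41.   7.]
timer 0.64 [414. 238.  27.  28.]
wrist [ 0.21105104 -0.59278192  0.37364931] [-0.117, 0.094, -0.617, 0.772] 320.67634272194783 [-0.07081541  0.          0.          0.          0.        ]
{'time': 1.2, 'joint_pos': array([ 1.38178974,  0.68908493, -0.19461639,  1.56529755,  0.1572803 ,
        0.90251311, -0.21511312]), 'joint_vel': array([ 0.00134504, -0.00111394, -0.00030399,  0.0015369 , -0.00029764,
        0.00060362,  0.00045183]), 'tau': array([-5.78856198e-04, -5.39553201e+01, -1.26695327e+00, -1.58880883e+01,
        1.00395206e-02,  1.14633669e-03, -1.96035785e-05]), 'eef_pos': array([ 0.13814662, -0.60956151,  0.24532719]), 'orientation': array([ 0.55249676, -0.44128255,  0.44134033, -0.55248145]), 'force': array([-0.60973391,  0.31357879,  0.03111368]), 'ft_torque': array([-0.03273326,  0.0323204 ,  0.03679866]), 'width': 0.9946232682832418}
```

```bash
sed -i "s/np.array(s\['rotation'\])/RR(s)/g" h.py; sed -i "2a from scipy.spatial.transform import Rotation as Ro\ndef RR(s): return Ro.from_quat(s['rotation']).as_matrix()" h.py
python3 - <<'E'
import cv2
for n in ['scene','top','wrist']:
    im=cv2.imread(f'pics/{n}0.png')
    if n=='scene': im=cv2.resize(im[120:340,140:420],None,fx=2.8,fy=2.7,interpolation=cv2.INTER_CUBIC)
    if n=='top': im=cv2.resize(im[100:300,140:440],None,fx=2.6,fy=2.6,interpolation=cv2.INTER_CUBIC)
    cv2.imwrite(f'pics/{n}0c.png',im)
E
```

```text
(no output)
```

View pics/scene0c.png

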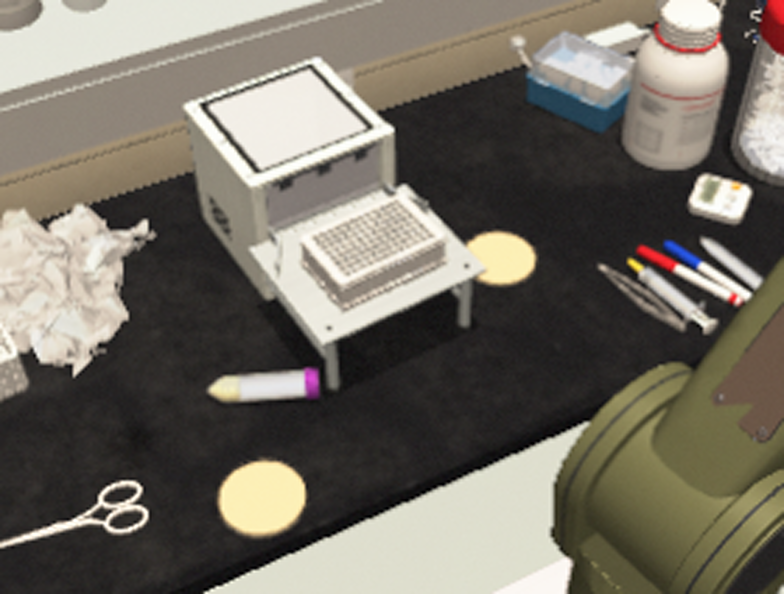

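View pics/top0c.png

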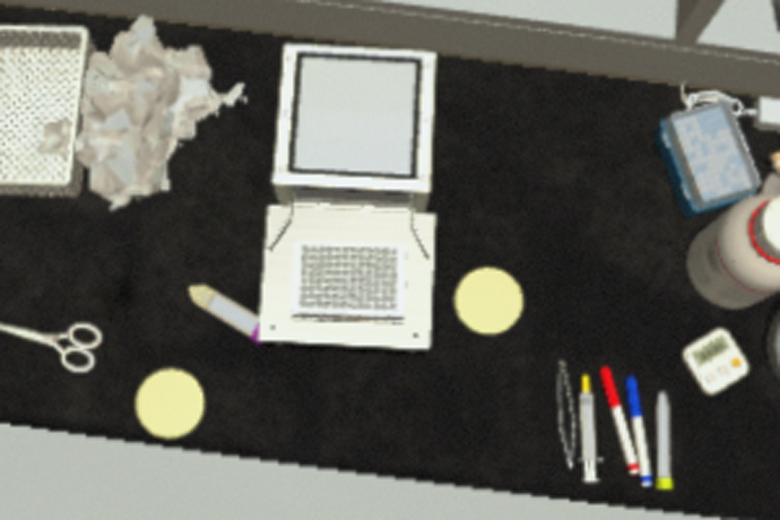

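View pics/wrist0.png

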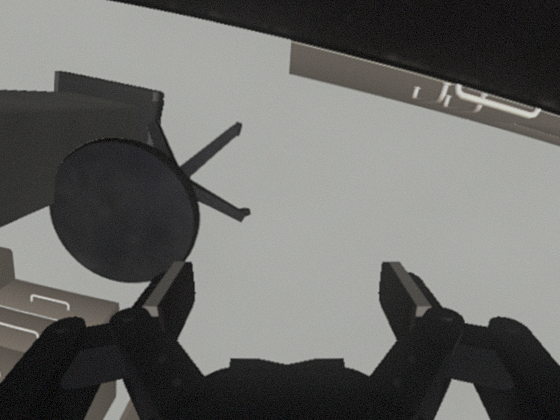

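Run:
```python
from h import *
for n in ['top','scene']:
    s=snapshot(n); C=cloud(s); np.save(n+'.npy',C)
    def ob(m,name):
        P=C[m]; 
        r=cv2.minAreaRect(P[:,:2].astype(np.float32)*1000); print(n,name,len(P),'c',np.round(r[0],1),'size',np.round(r[1],1),'ang',round(r[2],2),'z',np.round(np.nanmedian(P[:,2]),4))
    y0,y1,x0,x1=(100,260,220,330) if n=='top' else (130,270,180,330)
    M=np.zeros(C.shape[:2],bool); M[y0:y1,x0:x1]=1
    z=C[...,2]
    print(np.histogram(z[M],bins=np.arange(-.02,.22,.01)))
    for nm,a,b in [('roof',.178,.194),('plate',.134,.148),('shelf',.093,.107)]:
        m=(M&(z>a)&(z<b)).astype(np.uint8)
        k,l,st,_=cv2.connectedComponentsWithStats(m); i=1+np.argmax(st[1:,4]); ob(l==i,nm)
        print(st[i])
    P=C[95+15:110,0:560] if 0 else None
```

```text
(array([   4, 5606, 2771,   80,  187,   59,   15,    1,    0,    0,    0,
       1580,  697,  112,   82, 1100,  540,  200,  177,  737, 2868,  154,
        157]), array([-0.02, -0.01,  0.  ,  0.01,  0.02,  0.03,  0.04,  0.05,  0.06,
        0.07,  0.08,  0.09,  0.1 ,  0.11,  0.12,  0.13,  0.14,  0.15,
        0.16,  0.17,  0.18,  0.19,  0.2 ,  0.21]))
top roof 3138 c [667.   -3.7] size [169.5 172.4] ang 4.31 z 0.1823
[ 245  118   63   56 3138]
top plate 1148 c [492.6 -19.1] size [ 84.1 126.7] ang 6.05 z 0.1385
[ 252  192   45   30 1148]
top shelf 2213 c [513.3 -14.9] size [180.9 196. ] ang 4.26 z 0.0988
[ 239  175   69   60 2213]
(array([   0, 7245, 2352,  365,  527,  327,  407,  310,  250,  249,  162,
       1257,  485,  335,  292, 1210,  523,  394,  447,  779, 1872,  216,
        211]), array([-0.02, -0.01,  0.  ,  0.01,  0.02,  0.03,  0.04,  0.05,  0.06,
        0.07,  0.08,  0.09,  0.1 ,  0.11,  0.12,  0.13,  0.14,  0.15,
        0.16,  0.17,  0.18,  0.19,  0.2 ,  0.21]))
scene roof 1991 c [661.9  -2.8] size [171.4 173.7] ang 3.98 z 0.1817
[ 206  142   75   49 1991]
scene plate 942 c [489.6 -19.5] size [ 87.4 128.5] ang 5.68 z 0.1382
[247 192  53  36 942]
scene shelf 1588 c [579.9 -10. ] size [328.2 197.1] ang 4.34 z 0.0983
[ 209  178  105   71 1588]
```

Run:
```python
from h import *
C=np.load('top.npy');D=np.load('scene.npy')
for nm,A in (('top',C),('scene',D)):
    P=A.reshape(-1,3); P=P[np.isfinite(P[:,0])]
    for y in np.arange(-.7,.3,.1):
        r=[]
        for x in np.arange(0,.8,.1):
            m=(abs(P[:,0]-x)<.05)&(abs(P[:,1]-y)<.05); r.append(round(float(P[m,2].max()),2) if m.sum()>3 else None)
        print(nm,round(y,1),r)
# hopper edges
psi=np.deg2rad(4.2); ex=np.array([np.cos(psi),np.sin(psi)]); ey=np.array([-ex[1],ex[0]]); O=np.array([.5867,-.009])
for nm,A in (('top',C),('scene',D)):
    P=A.reshape(-1,3);P=P[np.isfinite(P[:,0])]
    h=np.c_[(P[:,:2]-O)@ex,(P[:,:2]-O)@ey,P[:,2]]*1000
    def rng(m,ax): 
        v=h[m][:,ax]; return np.round(np.percentile(v,[0,1,99,100]),1)
    near=(abs(h[:,1])<110)&(h[:,0]>-190)&(h[:,0]<190)
    for n,a,b in (('roof',176,192),('shelf',94,105),('plate',134,146)):
        m=near&(h[:,2]>a)&(h[:,2]<b)
        if n=='shelf': m&=(h[:,0]<-10)
        if n=='plate': m&=h[:,0]<-40
        print(nm,n,'x',rng(m,0),'y',rng(m,1),np.median(h[m],0).round(1))
s=sense(); print(Ro.from_quat(s['orientation']).as_matrix().round(3))
```

```text
top -0.7 [-0.79, -0.79, 0.3, 0.01, 0.01, 0.24, 0.23, 0.09]
top -0.6 [-0.78, 0.52, 0.62, 0.01, 0.26, 0.29, 0.27, 0.16]
top -0.5 [-0.78, 0.7, 0.63, 0.01, 0.02, 0.24, 0.22, 0.08]
top -0.4 [-0.28, 0.69, -0.79, 0.02, 0.02, 0.02, 0.17, 0.08]
top -0.3 [-0.28, -0.29, -0.78, 0.02, 0.02, 0.01, 0.01, 0.01]
top -0.2 [0.0, 0.6, -0.69, 0.01, 0.01, 0.01, 0.01, 0.01]
top -0.1 [0.56, 0.57, -0.69, 0.01, 0.11, 0.15, 0.19, 0.19]
top -0.0 [0.5, 0.41, -0.69, 0.01, 0.14, 0.15, 0.19, 0.19]
top 0.1 [0.4, 0.39, -0.69, 0.01, 0.1, 0.12, 0.19, 0.19]
top 0.2 [0.01, 0.0, -0.68, 0.01, 0.01, 0.03, 0.06, 0.06]
scene -0.7 [-0.79, 0.31, 0.26, -0.38, 0.01, 0.24, 0.0, 0.08]
scene -0.6 [None, 0.42, 0.26, -0.48, 0.26, 0.29, 0.27, 0.16]
scene -0.5 [None, 0.35, None, None, 0.02, 0.24, 0.21, 0.08]
scene -0.4 [-0.29, None, None, 0.02, 0.02, 0.02, 0.17, 0.08]
scene -0.3 [0.73, 0.75, None, 0.02, 0.02, 0.0, 0.0, 0.0]
scene -0.2 [0.72, 0.72, None, 0.01, 0.0, 0.01, 0.01, 0.0]
scene -0.1 [0.6, None, None, 0.01, 0.13, 0.14, 0.19, 0.19]
scene -0.0 [0.5, 0.41, -0.79, 0.01, 0.14, 0.14, 0.19, 0.19]
scene 0.1 [0.4, 0.02, -0.79, 0.01, 0.1, 0.12, 0.19, 0.19]
scene 0.2 [0.0, 0.0, None, 0.01, 0.01, 0.03, 0.05, 0.06]
top roof x [ -4.4  -3.  164.  189.9] y [-108.3  -85.9   83.5   85.6] [ 77.9  -2.  182.2]
top shelf x [-164.  -163.   -11.2  -10.1] y [-98.5 -97.5  96.2  97.5] [-88.8   0.7  98.8]
top plate x [-137.1 -136.   -53.8  -51.6] y [-66.  -64.6  59.   60.5] [-95.8  -3.1 138.5]
scene roof x [-10.6  -8.2 188.8 190. ] y [-108.6  -92.1   84.7   87.5] [ 72.1   0.9 181.6]
scene shelf x [-171.2 -167.4  -11.1  -10. ] y [-99.6 -97.1  96.9  97.9] [-134.7   46.    98.2]
scene plate x [-142.6 -139.6  -56.7  -53.2] y [-68.  -66.   59.8  61.8] [-99.7  -1.8 138.2]
[[ 0.221 -0.     0.975]
 [-0.975 -0.     0.221]
 [ 0.    -1.    -0.   ]]
```

step_arm(
  increments=[
    [0.01, 0.01, 0.045, 0, 0, 0, 0.05],
    [0.02, 0.02, 0.045, 0, 0, 0, 0.05],
    [0.03, 0.045, 0, 0, 0, -0.0125, 0.05],
    [0.03, 0.045, 0, 0, 0, -0.0125, 0.05],
    [0.03, 0.045, 0, 0, 0, -0.0125, 0.05],
    [0.03, 0.045, 0, 0, 0, -0.0125, 0.05],
    [0.03, 0.045, 0, 0, 0, -0.0125, 0.05],
    [0.03, 0.045, 0, 0, 0, -0.0125, 0.05],
  ],
)

```text
time: 2.3
eef_pos: [0.3504, -0.3041, 0.3384]
orientation: [0.533, -0.463, 0.467, -0.532]
force: [1.1, -0.5, -0.5]
width: 0.588
```

step_arm(
  increments=[
    [0.007, 0.047, 0, 0, 0, -0.012, 0.05],
    [0.007, 0.047, 0, 0, 0, -0.012, 0.05],
    [0.007, 0.047, 0, 0, 0, -0.012, 0.05],
    [0.007, 0.047, 0, 0, 0, -0.012, 0.05],
    [0.007, 0.047, 0, 0.008, -0.11, -0.012, 0.05],
    [0.007, 0.047, 0, 0.008, -0.11, -0.012, 0.05],
    [0, 0, 0, 0.008, -0.11, 0, 0.05],
    [0, 0, 0, 0.008, -0.11, 0, 0.05],
    [0, 0, 0, 0.008, -0.11, 0, 0.05],
    [0, 0, 0, 0.008, -0.11, 0, 0.05],
    [0, 0, 0, 0, 0, 0, 0.05],
  ],
)

```text
time: 3.68
eef_pos: [0.4031, -0.0161, 0.3607]
orientation: [-0.355, 0.319, -0.607, 0.635]
force: [0.1, -0.0, 0.1]
width: 0.584
```

```bash
cat >> h.py <<'E'
psi=np.deg2rad(4.2); O=np.array([.5867,-.009])
ex=np.array([np.cos(psi),np.sin(psi)]); ey=np.array([-ex[1],ex[0]])
def hop(P):
    P=np.asarray(P); return np.concatenate([((P[...,:2]-O)@ex)[...,None],((P[...,:2]-O)@ey)[...,None],P[...,2:]],-1)
def st(theta=38):
    s=sense(); R=Ro.from_quat(s['orientation']); t=np.deg2rad(theta)
    x=np.r_[-ey,0]; y=np.r_[ex*np.sin(t),-np.cos(t)]; T=Ro.from_matrix(np.c_[x,y,np.cross(x,y)])
    print('t',s['time'],'tcp',s['eef_pos'].round(4),'hop mm',(hop(s['eef_pos'])*1000).round(1),'w',round(s['width'],3),'F',s['force'].round(1))
    a=R.as_matrix()[:,1]; print('lean',np.rad2deg(np.arccos(-a[2])).round(2),'rotvec needed',(T*R.inv()).as_rotvec().round(4),'tip14 hop',(hop(s['eef_pos']+.014*a)*1000).round(1),'q',s['joint_pos'].round(2))
    return s,R
E
python3 - <<'E'
from h import *
st()
for n in ['scene','top','wrist']: snap(n,n+'1.png')
E
```

```text
t 3.675 tcp [ 0.4031 -0.0161  0.3607] hop mm [-183.6    6.4  360.7] w 0.584 F [ 0.1 -0.   0.1]
lean 32.96 rotvec needed [ 0.032  -0.0865  0.0152] tip14 hop [-176.     6.   348.9] q [-0.09  0.05 -0.03  2.48  0.89  0.07 -2.5 ]
```

View pics/wrist1.png

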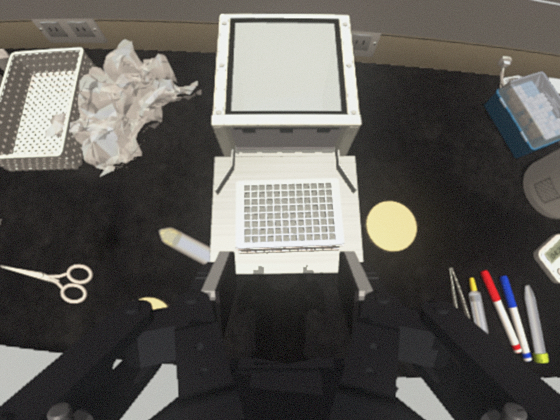

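View pics/scene1.png

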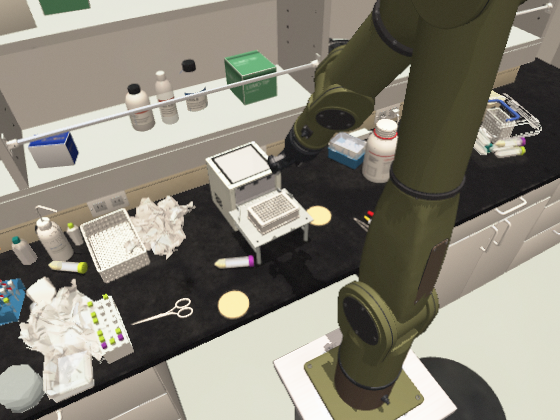

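step_arm(
  increments=[
    [0, 0, 0, -0.095, -0.007, 0.147, 0.05],
    [0, 0, 0, -0.095, -0.007, 0.147, 0.05],
    [0, 0, 0, -0.095, -0.007, 0.147, 0.05],
    [0, 0, 0, -0.095, -0.007, 0.147, 0.05],
    [0, 0, 0, -0.095, -0.007, 0.147, 0.05],
    [0, 0, 0, -0.095, -0.007, 0.147, 0.05],
  ],
)

```text
time: 4.58
eef_pos: [0.407, -0.0166, 0.3598]
orientation: [-0.608, -0.06, -0.344, 0.713]
force: [0.2, -0.3, -0.6]
width: 0.585
```

```bash
sed -i 's/x=np.r_\[-ey,0\]/x=np.r_[ey,0]/' h.py
python3 - <<'E'
from h import *
st(33); st(20)
E
```

```text
t 4.575 tcp [ 0.407  -0.0166  0.3598] hop mm [-179.8    5.6  359.8] w 0.585 F [ 0.2 -0.3 -0.6]
lean 34.36 rotvec needed [-1.1338 -0.0514  1.7214] tip14 hop [-171.9    5.4  348.2] q [ 0.09  0.06 -0.2   2.49  1.67  0.05 -2.18]
t 4.575 tcp [ 0.407  -0.0166  0.3598] hop mm [-179.8    5.6  359.8] w 0.585 F [ 0.2 -0.3 -0.6]
lean 34.36 rotvec needed [-0.9443  0.1029  1.8426] tip14 hop [-171.9    5.4  348.2] q [ 0.09  0.06 -0.2   2.49  1.67  0.05 -2.18]
```

step_arm(
  increments=[
    [0, 0, 0, -0.095, -0.004, 0.144, 0.05],
    [0, 0, 0, -0.095, -0.004, 0.144, 0.05],
    [0, 0, 0, -0.095, -0.004, 0.144, 0.05],
    [0, 0, 0, -0.095, -0.004, 0.144, 0.05],
    [0, 0, 0, -0.095, -0.004, 0.144, 0.05],
    [0, 0, 0, -0.095, -0.004, 0.144, 0.05],
    [0, 0, 0, -0.095, -0.004, 0.144, 0.05],
    [0, 0, 0, -0.095, -0.004, 0.144, 0.05],
    [0, 0, 0, -0.095, -0.004, 0.144, 0.05],
    [0, 0, 0, -0.095, -0.004, 0.144, 0.05],
  ],
)

```text
time: 5.82
eef_pos: [0.4118, -0.0192, 0.3587]
orientation: [0.644, 0.589, -0.257, -0.415]
force: [-0.1, 0.1, -0.2]
width: 0.586
```

Run:
```python
from h import *
st(33); st(20)
```

```text
t 5.825 tcp [ 0.4118 -0.0192  0.3587] hop mm [-175.2    2.6  358.7] w 0.586 F [-0.1  0.1 -0.2]
lean 33.15 rotvec needed [-0.1588 -0.0086  0.2494] tip14 hop [-167.6    2.6  347. ] q [ 0.56  0.1  -0.68  2.44  1.1   0.09  0.18]
t 5.825 tcp [ 0.4118 -0.0192  0.3587] hop mm [-175.2    2.6  358.7] w 0.586 F [-0.1  0.1 -0.2]
lean 33.15 rotvec needed [-0.1464  0.2181  0.2664] tip14 hop [-167.6    2.6  347. ] q [ 0.56  0.1  -0.68  2.44  1.1   0.09  0.18]
```

step_arm(
  increments=[
    [0, 0, -0.03, -0.073, 0.1, 0.133, 0.05],
    [0, 0, -0.03, -0.073, 0.1, 0.133, 0.05],
    [0, 0, -0.04, 0, 0, 0, 0.05],
    [0, 0, -0.04, 0, 0, 0, 0.05],
  ],
)

```text
time: 6.32
eef_pos: [0.417, -0.0281, 0.2593]
orientation: [0.569, 0.599, -0.415, -0.382]
force: [1.1, -0.5, -0.0]
width: 0.586
```

Run:
```python
from h import *
st(20)
```

```text
t 6.325 tcp [ 0.417  -0.0281  0.2593] hop mm [-170.6   -6.6  259.3] w 0.586 F [ 1.1 -0.5 -0. ]
lean 21.42 rotvec needed [0.0126 0.0254 0.0109] tip14 hop [-165.5   -6.8  246.3] q [ 0.45  0.37 -0.69  2.44  1.5   0.29  0.03]
```

step_arm(
  increments=[
    [-0.002, 0.003, -0.04, 0.013, 0.025, 0.011, 0.05],
    [0, 0, -0.04, 0, 0, 0, 0.05],
    [0, 0, 0, 0, 0, 0, 0.05],
  ],
)

```text
time: 6.7
eef_pos: [0.4158, -0.0276, 0.1842]
orientation: [0.56, 0.597, -0.419, -0.392]
force: [0.1, -0.0, 1.1]
width: 0.587
```

Run:
```python
from h import *
st(20)
s=snap('wrist','wrist2.png'); np.save('w.npy',cloud(s))
s=snap('scene','s.png'); im=cv2.imread('pics/s.png'); cv2.imwrite('pics/scene2.png',cv2.resize(im[130:300,170:370],None,fx=4,fy=3.5,interpolation=2)); np.save('sc.npy',cloud(s))
s=snap('top','s.png'); im=cv2.imread('pics/s.png'); cv2.imwrite('pics/top2.png',cv2.resize(im[100:270,190:370],None,fx=4,fy=3.5,interpolation=2))
```

```text
t 6.7 tcp [ 0.4158 -0.0276  0.1842] hop mm [-171.8   -6.1  184.2] w 0.587 F [ 0.1 -0.   1.1]
lean 19.94 rotvec needed [ 0.0004 -0.0011  0.0087] tip14 hop [-167.    -6.1  171.1] q [ 0.46  0.62 -0.81  2.53  2.    0.52 -0.5 ]
```

View pics/wrist2.png

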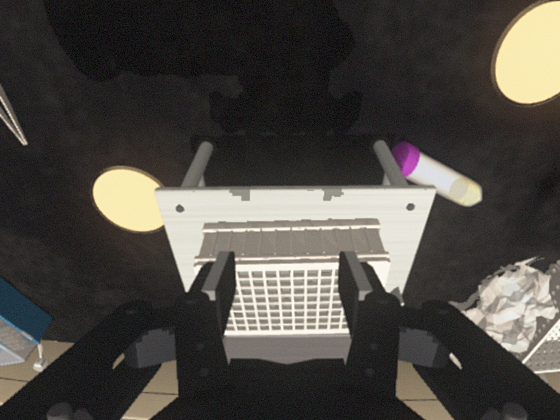

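View pics/scene2.png

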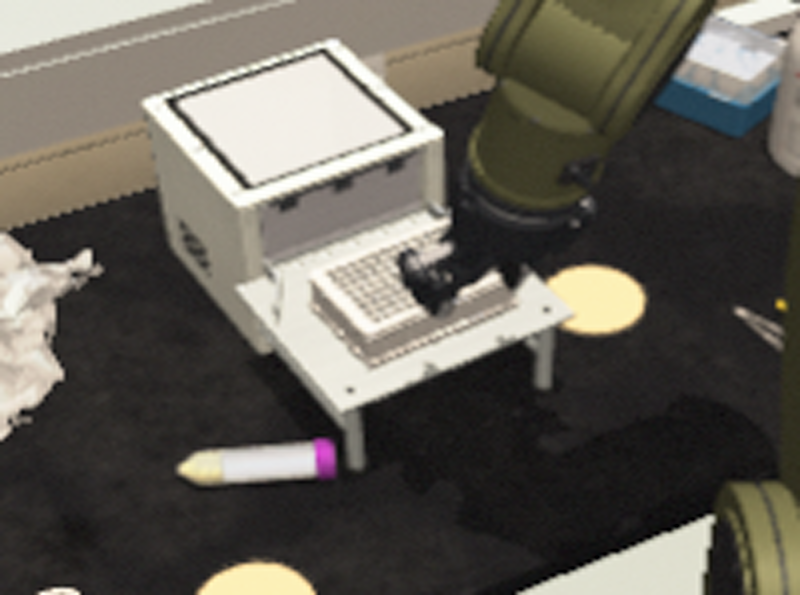

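View pics/top2.png

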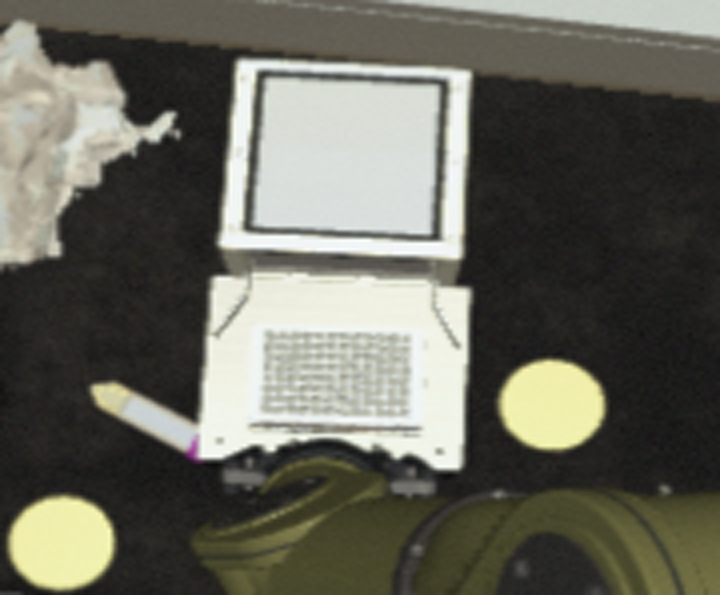

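Run:
```python
from h import *
s,R=st(5)
C=np.load('w.npy'); L=R.inv().apply(C.reshape(-1,3)-s['eef_pos']).reshape(C.shape)*1000
for v,u in [(253,215),(253,230),(256,228),(262,225),(280,222),(300,222),(253,345),(256,350),(265,352),(253,360),(290,355)]: print((v,u),L[v,u].round(1))
m=np.zeros(C.shape[:2],bool); m[200:420]=1
m&=(abs(L[...,0])<70)&(L[...,1]>-30)&(L[...,1]<40)&(abs(L[...,2])<25)
P=L[m]; print(len(P)); print(np.percentile(P,[0,2,98,100],axis=0).round(1))
P=C[225:255,215:375].reshape(-1,3); P=hop(P)*1000; print('rear face',np.nanpercentile(P,[5,50,95],axis=0).round(1))
```

```text
t 6.85 tcp [ 0.418  -0.0284  0.189 ] hop mm [-169.7   -7.   189. ] w 0.584 F [ 0.3 -0.1  0.4]
lean 20.53 rotvec needed [-0.0121  0.2709  0.0086] tip14 hop [-164.8   -7.1  175.9] q [ 0.46  0.61 -0.8   2.53  2.    0.52 -0.5 ]
(253, 215) [-45.9  67.6 -12.1]
(253, 230) [-24.8   8.1  15.9]
(256, 228) [-25.3   5.4  15.7]
(262, 225) [-25.7   0.2  15.4]
(280, 222) [-24.1 -15.8  15.7]
(300, 222) [-24.1 -18.4   8.4]
(253, 345) [28.2  9.6 15. ]
(256, 350) [29.8  6.1 15.2]
(265, 352) [28.8 -3.7 15.7]
(253, 360) [48.7 61.8 -9.8]
(290, 355) [ 26.1 -22.7  15.3]
4638
[[-47.1 -30.   -7.3]
 [-37.7 -29.4  -5.1]
 [ 39.2  11.5  16.8]
 [ 48.4  15.1  18.5]]
rear face [[-139.   -50.4  106.9]
 [-136.7   -1.   119. ]
 [-135.    47.9  133.5]]
```

step_arm(
  increments=[
    [0, 0.003, -0.005, -0.006, 0.135, 0.005, 0.05],
    [0, 0, -0.01, -0.006, 0.135, 0.005, 0.05],
    [0, 0, -0.025, 0, 0, 0, 0.05],
    [0, 0, -0.012, 0, 0, 0, 0.05],
    [0, 0, 0, 0, 0, 0, 0.05],
  ],
)

```text
time: 7.48
eef_pos: [0.4121, -0.0381, 0.1492]
orientation: [0.54, 0.556, -0.473, -0.419]
force: [0.8, 0.6, -0.4]
width: 0.585
```

Run:
```python
from h import *
st(5)
```

```text
t 7.475 tcp [ 0.4121 -0.0381  0.1492] hop mm [-176.3  -16.2  149.2] w 0.585 F [ 0.8  0.6 -0.4]
lean 11.91 rotvec needed [0.0379 0.1185 0.0044] tip14 hop [-173.4  -16.9  135.5] q [ 0.31  0.66 -0.58  2.45  1.8   0.41 -0.26]
```

step_arm(
  increments=[
    [0.003, 0.006, 0, 0.019, 0.06, 0.002, 0.05],
    [0.003, 0.006, 0, 0.019, 0.06, 0.002, 0.05],
    [0, 0.002, 0, 0, 0, 0, 0.05],
  ],
)

```text
time: 7.85
eef_pos: [0.4184, -0.0292, 0.1543]
orientation: [0.515, 0.543, -0.489, -0.447]
force: [-0.2, -0.5, 0.0]
width: 0.587
```

Run:
```python
from h import *
st(5)
```

```text
t 7.85 tcp [ 0.4184 -0.0292  0.1543] hop mm [-169.3   -7.8  154.3] w 0.587 F [-0.2 -0.5  0. ]
lean 7.04 rotvec needed [0.0162 0.0355 0.0038] tip14 hop [-167.6   -8.   140.4] q [ 0.21  0.62 -0.41  2.36  1.27  0.27  0.28]
```

step_arm(
  increments=[
    [0.001, 0.004, -0.012, 0.016, 0.03, 0.004, 0.05],
    [0.001, 0.002, -0.012, 0, 0, 0, 0.05],
    [0.001, 0, -0.008, 0, 0, 0, 0.05],
    [0, 0, 0, 0, 0, 0, 0.05],
  ],
)

```text
time: 8.35
eef_pos: [0.4239, -0.0222, 0.1273]
orientation: [0.506, 0.545, -0.49, -0.455]
force: [0.5, 0.4, -0.4]
width: 0.586
```

Run:
```python
from h import *
st(5)
```

```text
t 8.35 tcp [ 0.4239 -0.0222  0.1273] hop mm [-163.3   -1.2  127.3] w 0.586 F [ 0.5  0.4 -0.4]
lean 6.15 rotvec needed [-0.0019  0.0199 -0.0008] tip14 hop [-161.8   -1.2  113.4] q [ 0.16  0.68 -0.34  2.35  1.44  0.21  0.12]
```

step_arm(
  increments=[
    [0.006, 0.0, -0.002, 0, 0, 0, 0.05],
    [0.008, 0.0, -0.001, 0, 0, 0, 0.05],
    [0.008, 0.0005, 0, 0, 0, 0, 0.05],
    [0.008, 0.0005, 0, 0, 0, 0, 0.05],
    [0.008, 0.0005, 0, 0, 0, 0, 0.05],
  ],
)

```text
time: 8.98
eef_pos: [0.4613, -0.0208, 0.1293]
orientation: [0.507, 0.547, -0.488, -0.453]
force: [-1.0, 0.1, -0.5]
width: 0.588
```

```bash
cat > look.py <<'E'
from h import *
import sys
i=sys.argv[1]; th=float(sys.argv[2])
st(th)
s=snap('top','s.png'); im=cv2.imread('pics/s.png'); A=cv2.resize(im[110:260,220:340],None,fx=3.2,fy=3.2,interpolation=2)
C=cloud(s); H=hop(C)*1000
m=(H[...,2]>130)&(H[...,2]<147)&(H[...,0]<-12)&(abs(H[...,1])<80)&(np.array(s['pixels'].min(2))>110)
if m.sum()>50:
    k,l,q,_=cv2.connectedComponentsWithStats(m.astype(np.uint8)); j=1+np.argmax(q[1:,4])
    r=cv2.minAreaRect(H[l==j][:,:2].astype(np.float32)); print('plate top hop c',np.round(r[0],1),np.round(r[1],1),round(r[2],1))
s=snap('scene','s.png'); im=cv2.imread('pics/s.png'); B=cv2.resize(im[140:290,190:320],None,fx=3.2,fy=3.2,interpolation=2)
cv2.imwrite(f'pics/look{i}.png',np.hstack([A,B[:A.shape[0]]]))
E
python3 look.py 1 20
```

```text
t 8.975 tcp [ 0.4613 -0.0208  0.1293] hop mm [-125.9   -2.6  129.3] w 0.588 F [-1.   0.1 -0.5]
lean 6.49 rotvec needed [ 0.0174 -0.2351 -0.0015] tip14 hop [-124.3   -2.6  115.4] q [ 0.21  0.7  -0.42  2.25  1.16  0.3   0.41]
```

View pics/look1.png

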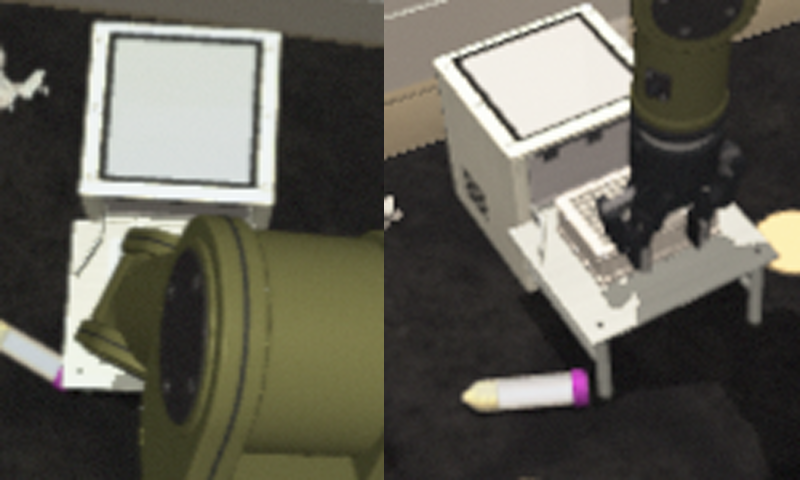

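step_arm(
  increments=[
    [0.005, 0.0004, -0.002, 0.005, -0.06, 0, 0.05],
    [0.005, 0.0004, -0.002, 0.005, -0.06, 0, 0.05],
    [0.005, 0.0004, -0.002, 0.005, -0.06, 0, 0.05],
    [0.005, 0.0004, -0.002, 0.005, -0.06, 0, 0.05],
  ],
)

```text
time: 9.57
eef_pos: [0.4796, -0.0229, 0.1245]
orientation: [0.556, 0.592, -0.429, -0.395]
force: [-1.4, -0.5, -1.6]
width: 0.587
```

```bash
python3 look.py 2 30
```

```text
t 9.575 tcp [ 0.4796 -0.0229  0.1245] hop mm [-107.8   -6.   124.5] w 0.587 F [-1.4 -0.5 -1.6]
lean 18.66 rotvec needed [ 0.0239 -0.1968  0.0041] tip14 hop [-103.3   -6.2  111.2] q [ 0.34  0.77 -0.63  2.39  2.09  0.51 -0.5 ]
plate top hop c [-53.4  -4.7] [126.8  82.6] 90.0
```

View pics/look2.png

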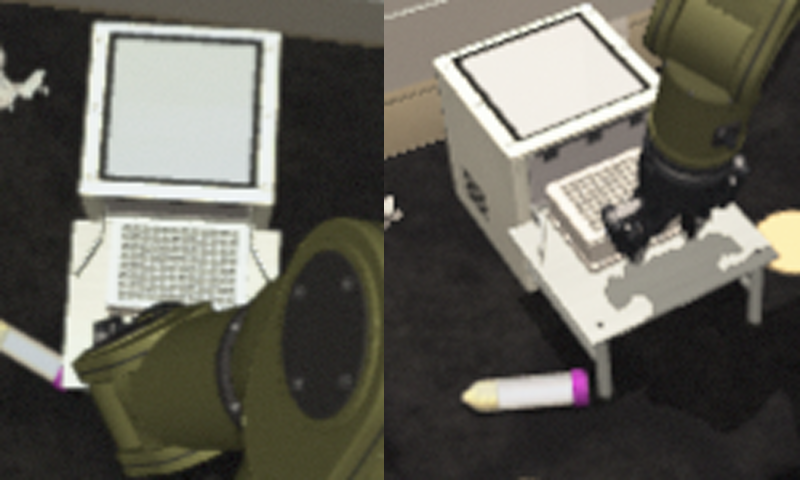

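step_arm(
  increments=[
    [0.006, 0.0015, 0, 0.008, -0.065, 0, 0.05],
    [0.006, 0.0015, 0, 0.008, -0.065, 0, 0.05],
    [0.006, 0.0012, 0, 0.008, -0.065, 0, 0.05],
    [0.006, 0.001, 0, 0, 0, 0, 0.05],
  ],
)

```text
time: 10.18
eef_pos: [0.5004, -0.0193, 0.1237]
orientation: [0.589, 0.631, -0.37, -0.343]
force: [-1.3, 0.1, -0.8]
width: 0.587
```

```bash
python3 look.py 3 35
```

```text
t 10.175 tcp [ 0.5004 -0.0193  0.1237] hop mm [-86.8  -3.9 123.7] w 0.587 F [-1.3  0.1 -0.8]
lean 29.39 rotvec needed [ 0.009  -0.0976  0.0033] tip14 hop [-80.   -4.  111.5] q [ 0.42  0.89 -0.81  2.5   2.35  0.85 -0.73]
plate top hop c [-43.2  -3.3] [ 62.  126.8] 0.2
```

View pics/look3.png

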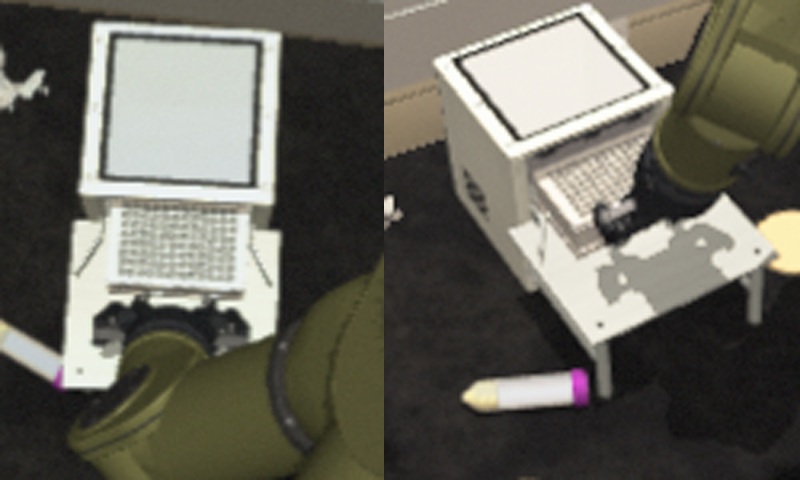

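step_arm(
  increments=[
    [0.007, 0.0005, 0, 0.003, -0.03, 0, 0.05],
    [0.007, 0.0005, 0, 0.003, -0.03, 0, 0.05],
    [0.007, 0.0005, 0, 0, 0, 0, 0.05],
    [0.007, 0.0005, 0, 0, 0, 0, 0.05],
    [0.007, 0.0005, 0, 0, 0, 0, 0.05],
  ],
)

```text
time: 10.9
eef_pos: [0.5411, -0.0168, 0.1267]
orientation: [0.601, 0.642, -0.35, -0.323]
force: [-1.5, -0.5, -0.9]
width: 0.588
```

```bash
python3 look.py 4 36
```

```text
t 10.9 tcp [ 0.5411 -0.0168  0.1267] hop mm [-46.   -4.4 126.7] w 0.588 F [-1.5 -0.5 -0.9]
lean 33.05 rotvec needed [ 0.0096 -0.0509  0.0046] tip14 hop [-38.4  -4.5 114.9] q [ 0.42  0.91 -0.81  2.43  2.39  0.86 -0.72]
plate top hop c [-22.3  -3.8] [126.3  20.1] 89.6
```

View pics/look4.png

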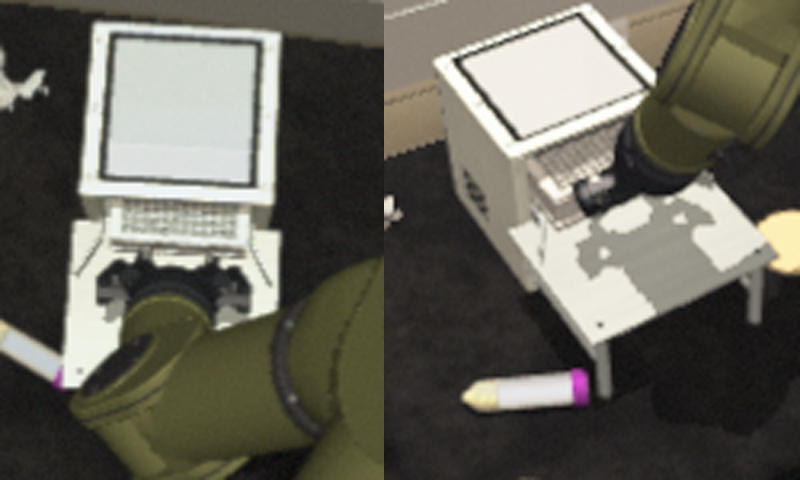

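step_arm(
  increments=[
    [0.005, 0.0006, -0.002, 0.006, -0.035, 0.002, 0.05],
    [0.005, 0.0006, -0.002, 0.006, -0.035, 0.002, 0.05],
    [0.005, 0.0006, -0.001, 0, 0, 0, 0.05],
    [0.005, 0.0006, -0.001, 0, 0, 0, 0.05],
  ],
)

```text
time: 11.5
eef_pos: [0.5626, -0.0142, 0.1219]
orientation: [0.61, 0.656, -0.325, -0.302]
force: [-2.4, -0.5, 1.2]
width: 0.587
```

```bash
python3 look.py 5 37
```

```text
t 11.5 tcp [ 0.5626 -0.0142  0.1219] hop mm [-24.4  -3.4 121.9] w 0.587 F [-2.4 -0.5  1.2]
lean 37.33 rotvec needed [-0.001   0.0058  0.0004] tip14 hop [-15.9  -3.4 110.8] q [ 0.43  0.97 -0.83  2.43  2.48  0.96 -0.75]
```

View pics/look5.png

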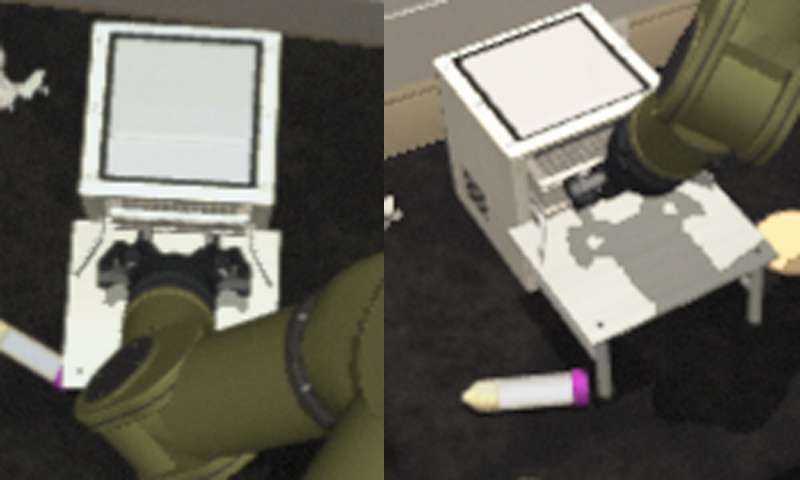

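step_arm(
  increments=[
    [0.005, 0.0004, 0.0005, 0, 0, 0, 0.05],
    [0.005, 0.0004, 0, 0, 0, 0, 0.05],
    [0.004, 0.0004, 0, 0, 0, 0, 0.05],
  ],
)

```text
time: 11.98
eef_pos: [0.5783, -0.0129, 0.1232]
orientation: [0.611, 0.657, -0.324, -0.302]
force: [-2.3, -0.2, 0.6]
width: 0.588
```

```bash
python3 look.py 6 37
```

```text
t 11.975 tcp [ 0.5783 -0.0129  0.1232] hop mm [ -8.7  -3.3 123.2] w 0.588 F [-2.3 -0.2  0.6]
lean 37.43 rotvec needed [-0.0005  0.0076  0.001 ] tip14 hop [-1.000e-01 -3.300e+00  1.121e+02] q [ 0.43  0.96 -0.82  2.38  2.47  0.92 -0.72]
```

View pics/look6.png

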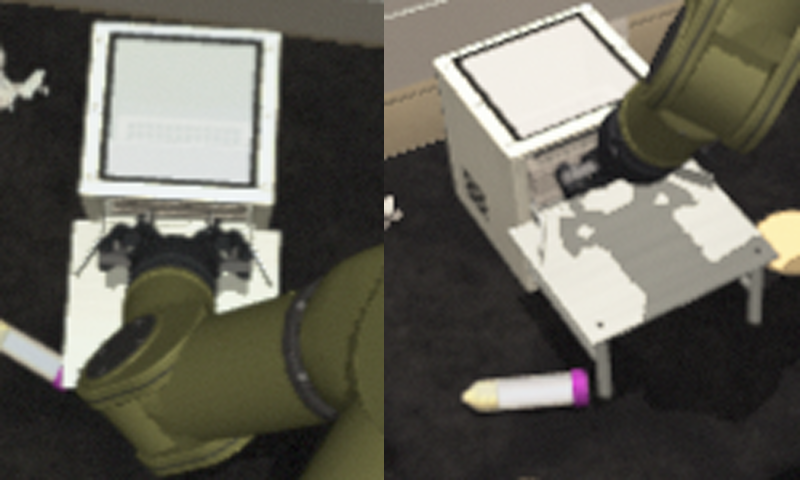

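step_arm(
  increments=[
    [0.004, 0.0003, 0, 0, 0, 0, 0.05],
    [0.002, 0.0, 0, 0, 0, 0, 0.05],
  ],
)

```text
time: 12.32
eef_pos: [0.5857, -0.0126, 0.1235]
orientation: [0.611, 0.657, -0.323, -0.301]
force: [-0.2, -0.9, 0.1]
width: 0.586
```

```bash
python3 look.py 7 37
```

```text
t 12.325 tcp [ 0.5857 -0.0126  0.1235] hop mm [ -1.3  -3.6 123.5] w 0.586 F [-0.2 -0.9  0.1]
lean 37.55 rotvec needed [-0.0005  0.0096  0.0018] tip14 hop [  7.3  -3.6 112.4] q [ 0.43  0.96 -0.81  2.36  2.46  0.9  -0.71]
```

View pics/look7.png

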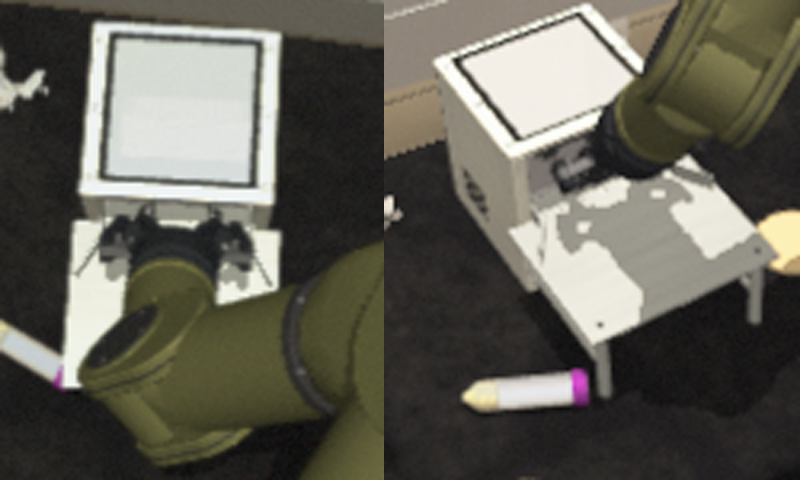

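step_arm(
  increments=[
    [0, 0, 0, 0, 0, 0, 0.05],
    [0, 0, 0, 0, 0, 0, 0.05],
    [0, 0, 0, 0, 0, 0, 0.05],
    [0, 0, 0, 0, 0, 0, 0.05],
  ],
)

```text
time: 12.92
eef_pos: [0.5852, -0.0127, 0.1233]
orientation: [0.611, 0.657, -0.324, -0.301]
force: [-0.5, -0.9, -0.3]
width: 0.58
```

```bash
python3 look.py 8 37
python3 - <<'E'
from h import *
s=snap('top','s.png'); im=cv2.imread('pics/s.png'); cv2.imwrite('pics/win.png',cv2.convertScaleAbs(cv2.resize(im[115:180,240:315],None,fx=8,fy=8,interpolation=2),alpha=3,beta=-450))
for r in recognise('top','well_plate'): print(r)
H=hop(cloud(s))*1000; m=(H[...,0]>20)&(H[...,0]<140)&(abs(H[...,1])<55); print(np.nanpercentile(H[m][:,2],[1,10,50,90,99]))
E
```

```text
t 12.925 tcp [ 0.5852 -0.0127  0.1233] hop mm [ -1.8  -3.6 123.3] w 0.58 F [-0.5 -0.9 -0.3]
lean 37.51 rotvec needed [-0.0005  0.0088  0.0016] tip14 hop [  6.7  -3.6 112.2] q [ 0.43  0.96 -0.81  2.36  2.46  0.9  -0.71]
[176.89476507 178.95084428 181.72145551 184.49097988 186.62247446]
```

View pics/win.png

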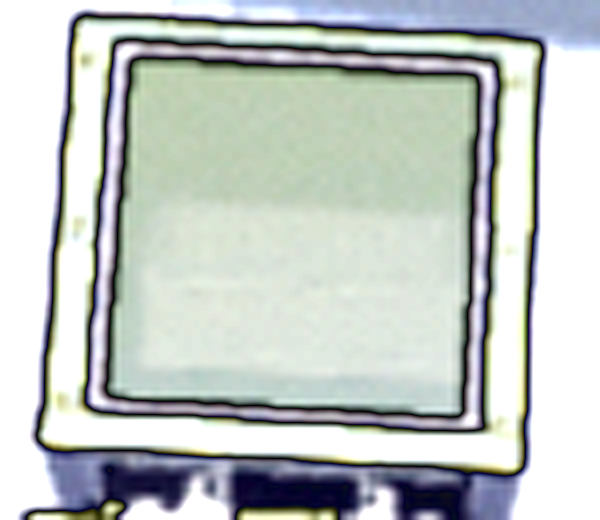

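step_arm(
  increments=[
    [-0.01, -0.0007, 0.001, 0, 0, 0, 0.05],
    [-0.012, -0.0009, 0, 0, 0, 0, 0.05],
    [-0.012, -0.0009, 0, 0, 0, 0, 0.05],
    [-0.012, -0.0009, 0, 0, 0, 0, 0.05],
    [-0.012, -0.0009, 0, -0.004, 0.05, 0, 0.05],
    [-0.012, -0.0009, 0, -0.004, 0.05, 0, 0.05],
    [-0.012, -0.0009, 0, -0.004, 0.05, 0, 0.05],
  ],
)

```text
time: 14.0
eef_pos: [0.4939, -0.0194, 0.1231]
orientation: [0.584, 0.629, -0.376, -0.349]
force: [0.2, 0.5, 0.4]
width: 0.59
```

```bash
python3 look.py 9 20
python3 - <<'E'
from h import *
s=snap('top','s.png'); im=cv2.imread('pics/s.png'); cv2.imwrite('pics/win2.png',cv2.convertScaleAbs(cv2.resize(im[115:180,240:315],None,fx=8,fy=8,interpolation=2),alpha=3,beta=-450))
E
```

```text
t 14.0 tcp [ 0.4939 -0.0194  0.1231] hop mm [-93.3  -3.5 123.1] w 0.59 F [0.2 0.5 0.4]
lean 28.26 rotvec needed [-0.0108  0.1438 -0.001 ] tip14 hop [-86.7  -3.5 110.7] q [ 0.42  0.88 -0.81  2.5   2.34  0.82 -0.72]
```

View pics/look9.png

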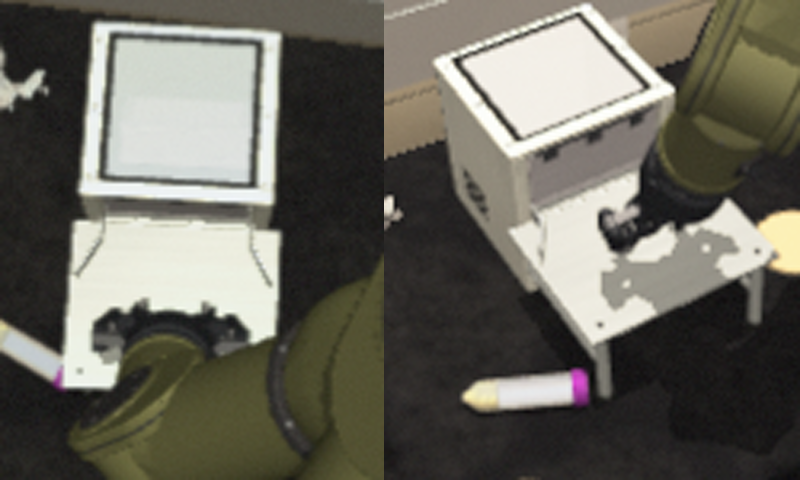

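View pics/win2.png

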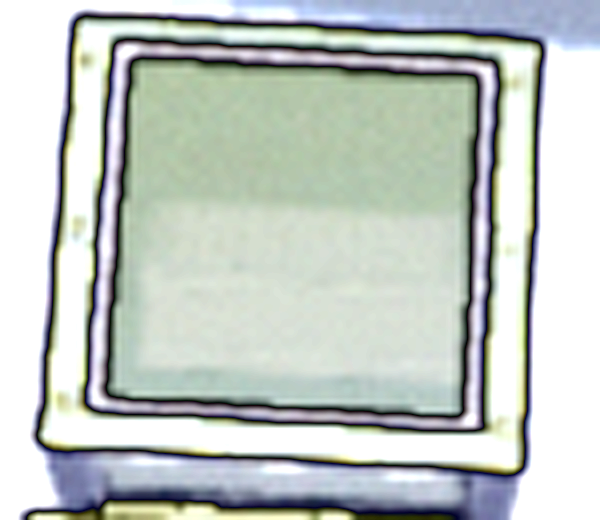

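```bash
python3 - <<'E'
from h import *
s=snapshot('top')
K=np.array([[s['fx'],0,s['cx']],[0,s['fy'],s['cy']],[0,0,1.]])
def proj(x,z,y=0):
    w=np.r_[O+ex*x/1000+ey*y/1000,z/1000]; c=RR(s).T@(w-s['eye']); c=np.array([c[0],-c[1],-c[2]])
    p=cv2.projectPoints(c[None],np.zeros(3),np.zeros(3),K,np.array(s['distortion'],float))[0][0,0]; return [((p[0]-240)*8).round(),((p[1]-115)*8).round()]
for n,x,z in [('rear bottom',62,76),('rear top',93,102),('front top',148,37),('edge',42,100),('backwall floor',150,11),('slide foot',117,11)]: print(n,proj(x,z))
E
python3 - <<'E'
import sys
sys.path.insert(0,'.')
from h import *
s=snap('scene','s.png')
E
```

```text
rear bottom [np.float64(290.0), np.float64(375.0)]
rear top [np.float64(294.0), np.float64(278.0)]
front top [np.float64(303.0), np.float64(206.0)]
edge [np.float64(286.0), np.float64(405.0)]
backwall floor [np.float64(303.0), np.float64(224.0)]
slide foot [np.float64(299.0), np.float64(299.0)]
```

step_arm(
  increments=[
    [-0.01, -0.001, 0.02, 0, 0, 0, 0.05],
    [-0.01, -0.001, 0.03, 0, 0, 0, 0.05],
    [0, 0, 0.03, 0, 0, 0, 0.05],
    [0, 0, 0, 0, 0, 0, 0.05],
    [0, 0, 0, 0, 0, 0, 0.05],
    [0, 0, 0, 0, 0, 0, 0.05],
  ],
)

```text
time: 15.0
eef_pos: [0.4736, -0.0216, 0.2015]
orientation: [0.584, 0.629, -0.376, -0.35]
force: [0.1, 0.1, -0.4]
width: 0.587
```

```bash
python3 look.py 10 28
python3 - <<'E'
from h import *
snap('top','topend.png'); print(sense()['joint_vel'].round(3))
for l in ['tube_50_a','petri_1','scissors_a','timer']: print(l,[(round(r['p'],2),np.round(r['box'])) for r in recognise('top',l)[:3]])
E
```

```text
t 15.0 tcp [ 0.4736 -0.0216  0.2015] hop mm [-113.7   -4.3  201.5] w 0.587 F [ 0.1  0.1 -0.4]
lean 28.25 rotvec needed [-0.0016  0.0042 -0.0003] tip14 hop [-107.1   -4.2  189.2] q [ 0.46  0.63 -0.8   2.49  2.2   0.58 -0.64]
[-0.001 -0.008 -0.001 -0.001 -0.001 -0.002  0.002]
tube_50_a [(0.78, array([227., 220.,  23.,  23.]))]
petri_1 [(0.86, array([207., 254.,  27.,  28.])), (0.7, array([326., 214.,  24.,  25.]))]
scissors_a [(0.68, array([159., 233.,   4.,   4.])), (0.67, array([275., 176.,  69., 117.]))]
timer [(0.49, array([417., 237.,  21.,  18.]))]
```

View pics/look10.png

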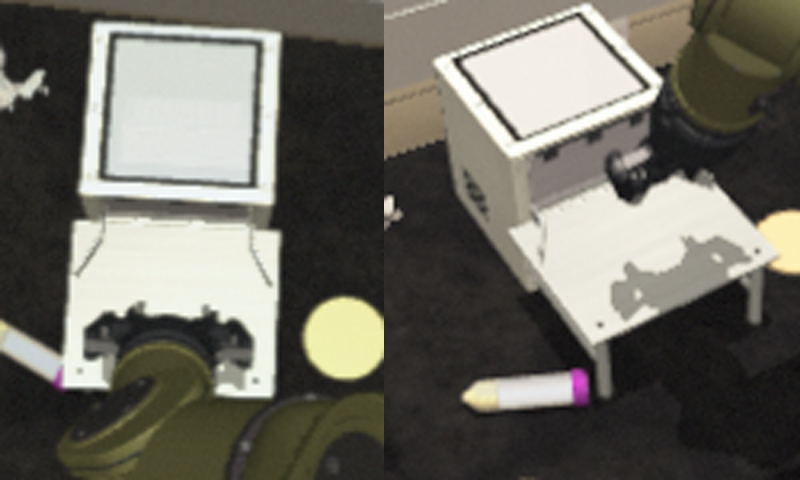

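View pics/topend.png

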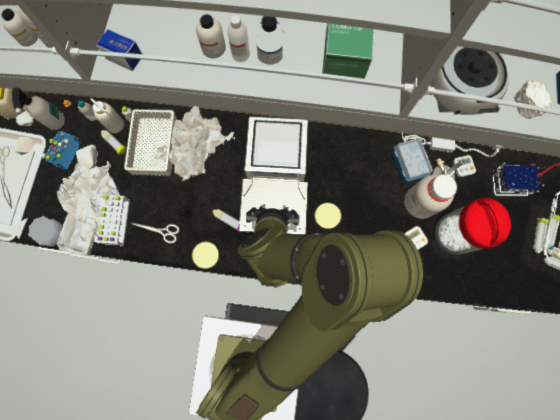

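The flap is shut, with the plate at the foot of the slide. The shelf is empty and the bystanders have not moved.

```bash
python3 -c "
from station import *
print(close_job())"
```

```text
the job is handed in; nothing more can be done
None
```

The deep-well plate is in the bin and the flap is shut. I handed the job in at about 15 s of the 67 s allowed; no verdict is reported.

**What I did:** I turned the tool half round and set the two half-open fingertips on the shelf behind the plate. I pushed the plate along the shelf and through the flap, leaning the fingers forward from about 6° to 37° on the way. It tipped when the fingertips were about 7 mm past the hinge line. I then drew the fingers straight back and lifted them clear.

**Last checks:**
- **Plate:** Its outline through the top window matches a plate lying at the foot of the slide to within about 1 pixel of the camera picture. That puts its middle about 105 mm past the hinge line and 57 mm above the bench.
- **Flap:** It hangs shut in the scene picture, judged by eye; I did not measure its angle.
- **Arm:** It was at rest above the shelf, with the force reading about 0.4 N.
- **Bystanders:** The tube and both dishes were found within a few pixels of their first positions. The timer was partly hidden by the arm but looked unmoved.

**What disagreed or failed:**
- The two fixed cameras differed by about 4 mm along x, so I used their average.
- Depth readings stop at the window, so the plate's position in the bin comes from its outline only.
- In the last picture the network gave no usable box for the scissors. By eye they look unmoved.

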